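# Clamp the rocker arm in the holding fixture

## Task

Clamp the rocker arm that lies in the holding fixture: swing the fixture's arm over it as far as it goes, then turn the knob clockwise until the foot of the screw bites on the rocker arm and the knob turns distinctly harder. From there add one eighth of a turn (45 degrees) and no more, then let go, leaving the other things on the bench alone.

Things in the scene. Friction and masses are not known exactly. Their poses are not given: they have to be found in the camera images.
- clamp: holding fixture, fixed to the bench: dark steel base plate 150 x 110 x 12 mm, in its front half a low nest, behind it a grey post. Origin under the plate's centre, on the bench; x runs from the nest towards the post, z up
- nest (a point): centre of the nest's floor, 18 mm above the bench, 30 mm in front of the fixture's origin (its -x); the nest's rims stand 8 mm above this floor, with about 2.5 mm of play. To the right of the fixture stand a car battery (160 mm high) and, farther right, a computer case (360 mm high)
- rocker_1: bronze-coloured rocker arm, 28 x 64 x 34 mm (x, y, z), lying loose in the nest; origin under its centre. Its flat top is 52 mm above the bench
- swing_arm (a joint): angle of the fixture's steel swing arm about the upright post, rad: 0 = against its stop, pointing along the fixture's -x with the screw over the nest's centre; it grows counterclockwise seen from above as the arm opens, to 1.5. Held by friction (0.25 N m) wherever it is left
- pivot (a point): on the axis of the swing arm, 80 mm above the bench (the arm's top face; a nut on it reaches 93 mm), 45 mm behind the fixture's origin. The arm is 22 mm wide, 15 mm thick (underside 65 mm above the bench) and carries the screw 75 mm from this axis
- knob_grip (a point): centre of the black cross-shaped hand knob on top of the screw, about 105 mm above the bench, on the screw's axis; turns with the knob. The knob is 20 mm tall (10 mm above and below this point) and has four lobes, 46 mm from tip to tip and 15 mm wide, along the point's x and y axes: grip it from above across two opposite lobes. The arm's top lies about 25 mm below this point, a hub 21 mm wide between
- screw: the clamp screw in the end of the swing arm, with the knob on top and below a round foot 26 mm wide that presses on the rocker arm's top. Origin on its axis, level with the arm's underside; sinks as the knob is tightened
- rocker_2: a second, spare rocker arm, the same as the first, lying on the bench; not part of the job
- spark_plug: spark plug, 18 x 78 x 18 mm, lying on the bench; not part of the job
- nut_2: large nut, 21 x 24 x 22 mm, on the bench; not part of the job
- knob: the hand knob itself; origin on its axis, 42 mm below the point knob_grip. Clockwise from above tightens, 4 mm a turn. It turns freely (0.05 N m) until the foot bites on the rocker arm, 0.6 to 2.8 rad from the start (the gap is not known closely); from there it takes 0.4 to 0.6 N m, at once, and stays where it is left

How it is judged:
By the outcome, as a careful person would: the job done as asked, in the order asked, and still so for the second after the job is handed in, with the robot touching nothing.
It also fails if it takes over 72 s, if anything falls off the work surface, if the arm or the gripper's body presses on something with over 40 N, if the wrist force passes 120 N, or if a joint passes its speed limit or range.

## Robot

A 6-joint arm with a two-finger parallel gripper is mounted at the origin on a cart in front of the work surface, level with it; the furniture and walls round the work are solid. World frame = base frame: x ahead of the robot, y to its left, z up, the work surface at z = 0. Lengths are in m, angles in rad, forces in N, time in s.
With the tool pointing down it reaches from about 0.35 to 0.925 m from the base axis. Payload 6.4 kg.
Tool frame: the origin (TCP) lies at the very end of the fingers, on their centre line; the grasp point (between the pads) lies 19 mm behind it; z points along the fingers, y is the direction in which the jaws open and shut (so a half turn about z gives the same grasp; the last joint's range is limited). The gripper opens to 94 mm and grips with 3 to 60 N. Pads are 16 mm wide; open, the fingers measure 119 mm over their backs; the gripper's body (75 mm by 177 mm) begins 78 mm behind the grasp point.
Start: joints at [1.135, 0.245, 1.558, -0, 1.339, -0.174], TCP at [0.168, 0.628, 0.205] pointing down, gripper open.
Joint ranges: [-3.13, 3.13], [-1.02, 2.26], [0.13, 2.54], [-0.95, 4.09], [0.21, 2.88], [-2.74, 2.74]. Speed limits (rad/s): [2.57, 2.57, 3.14, 3.14, 3.14, 3.14].

## Interface

Orientations are given as a rotation vector (axis times angle).
In Python, from plant import sense, read_camera, calibration, close_job gives the robot as it stands.
- The arm moves only by the tool play_rows, never from a script. Its argument "motion" is a list of rows, each a list of 2 entries, a list of its own where there are three numbers: the shift along the tool's x, y, z in mm, then the turn, a rotation vector about the tool's x, y, z in degrees. In form: [[[x, y, z], [ax, ay, az]], ...]. A call has exactly 10 rows; each row shifts and turns the commanded pose from where the row before left it, along the tool's axes as they then stand; what a row does not reach is not made up. A row lasts 1/12 s, in which the tool goes at most 41.7 mm and 7.16 degrees, less where a joint would pass 70% of its speed; a pose out of reach is approached as far as the arm can. A call is refused whole if a number of a shift passes 41.7 or a number of a turn 7.16, either way. A call with a gripper value outside its range is refused whole. "jaw" is the opening, from -1 (shut) to 1 (fully open), set as the call begins (left out, the last holds). The fingers move at their own pace and stop on an object; "force" is the grip in N (left out, the last holds). Time passes only in rows, so rows that do not move let the fingers close, or fill a call up. It gives the time, the measured TCP pose, the force and the opening at its end, in the units of the state.
- sense(): the state, without advancing time (a new reading comes with each control period).
- read_camera(name): name is "scene" or "top" or "wrist"; returns the picture (480x640x3 uint8, red, green, blue); there is no depth.
- calibration(name): a dict with "camera_matrix" (3x3 intrinsics, pixels), "pose" (4x4, takes a point from camera to world coordinates); the wrist camera has in their place "T_tool_cam" (4x4, takes a point from camera to tool coordinates, whose origin is the TCP and whose axes are the flange's). Camera axes: x right, y down, z forward; pixel columns grow to the right and rows downward; lengths in m; the calibration is good to about 2 mm. A picture is of the moment at which its call begins: read the wrist's pose just before it. calibration takes no time and is no camera call.
- close_job(): hands the job in, once; it reports no verdict.
The state is a dict: "t": time; "q": joint angles; "joint_velocities": joint speeds; "joint_torque": joint torques, N m; "tcp_pos": TCP position; "tool_rot": TCP orientation; "force": force on the tool from outside, world axes, zero at the start; "torque": the same for the moment, N m; "width": finger opening in m.
Only numpy, scipy, OpenCV 4.12 (cv2) and the standard library are available. Lean on these libraries where they do the work, as an engineer would, in place of code of your own. Each camera call takes 0.05 s, during which the arm holds its last target. There are 200 camera calls.

## Working session

There is one attempt and no reset: what is moved stays moved. The work goes in short steps, Python scripts to look and compute and a tool call to move; the robot and the scene stay as the last step left them, time stands still between calls to the robot, and variables do not carry over. Pictures are saved under pics/ and viewed, about 8 in all and at most 12, crops included, and the job is handed in when it is done.

Besides the shell and the picture viewer there is one more tool, called after "Request:" as name([rows], argument=value, ...), one row to a line, values as JSON. play_rows: Moves the arm, as the interface text tells. Its arguments: {"type":"object","properties":{"motion":{"type":"array"},"jaw":{"type":"number"},"force":{"type":"number"}},"required":["motion"]}

```bash
ls; mkdir -p pics
python3 - <<'E'
from plant import *
import cv2,numpy as np
print(sense())
for n in("scene","top"):
    cv2.imwrite(f"pics/{n}0.png",read_camera(n)[:,:,::-1])
    c=calibration(n);print(n,np.round(c["camera_matrix"],1).tolist(),np.round(c["pose"],3).tolist())
c=calibration("wrist");print(np.round(c["camera_matrix"],1).tolist(),np.round(c["T_tool_cam"],3).tolist())
E
```

```text
pics
{'t': 0.0, 'q': array([ 1.13490883e+00,  2.45803713e-01,  1.55901737e+00, -3.48137824e-05,
        1.33867336e+00, -1.74081441e-01]), 'joint_velocities': array([ 0.00100439,  0.00114112, -0.0010586 ,  0.00013469,  0.00076079,
       -0.00159172]), 'joint_torque': array([-8.09350786e-05, -4.15837848e+01, -3.14601946e+01,  6.85220794e-02,
        3.33607849e-02, -1.28729976e-04]), 'tcp_pos': array([0.16797055, 0.62729897, 0.20435018]), 'tool_rot': array([-4.09987499e-01, -3.11418073e+00,  2.86495603e-03]), 'force': array([-0.24646118, -0.37467398,  0.08875458]), 'torque': array([ 0.00984823,  0.00230028, -0.02066265]), 'width': 0.09430370989683903}
scene [[561.0, 0.0, 323.3], [0.0, 561.0, 243.0], [0.0, 0.0, 1.0]] [[-0.898, -0.245, 0.364, 0.163], [-0.439, 0.488, -0.754, 1.102], [0.007, -0.837, -0.547, 0.554], [0.0, 0.0, 0.0, 1.0]]
top [[511.0, 0.0, 313.3], [0.0, 511.0, 233.1], [0.0, 0.0, 1.0]] [[-0.014, -0.992, 0.127, 0.379], [-1.0, 0.012, -0.016, 0.481], [0.014, -0.128, -0.992, 0.932], [0.0, 0.0, 0.0, 1.0]]
[[419.8, 0.0, 320.3], [0.0, 419.8, 233.5], [0.0, 0.0, 1.0]] [[0.001, -0.971, -0.237, 0.069], [1.0, 0.001, -0.0, -0.001], [0.001, -0.237, 0.971, -0.179], [0.0, 0.0, 0.0, 1.0]]
```

View pics/scene0.png

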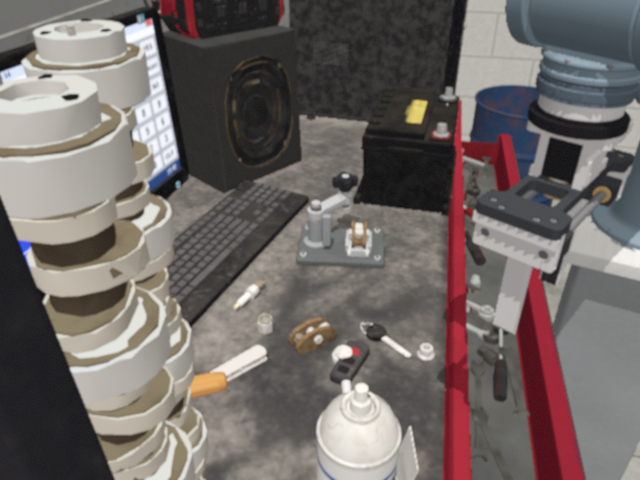

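View pics/top0.png

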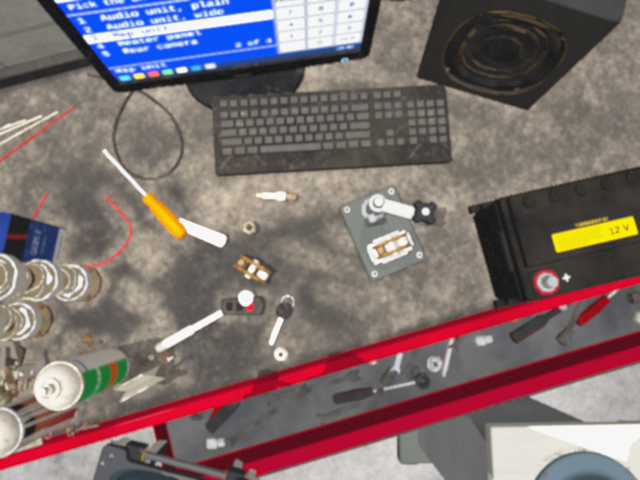

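Both pictures show the fixture right of the bench's middle, with its swing arm open to the robot's right (top view: pivot ~(376,202), knob ~(425,211), plate ~(383,232)). The battery stands just right of the knob. I'll enlarge this region to measure it.

```bash
cat > h.py <<'E'
from plant import *
import cv2,numpy as np
from scipy.spatial.transform import Rotation as R
def ray(K,T,uv,z):
    d=T[:3,:3]@np.linalg.solve(K,[uv[0],uv[1],1]);o=T[:3,3]
    return o+d*(z-o[2])/d[2]
def proj(K,T,p):
    c=np.linalg.inv(T)@np.append(p,1);u=K@c[:3];return u[:2]/u[2]
def fixed(n):
    c=calibration(n);return np.array(c["camera_matrix"]),np.array(c["pose"])
def tool():
    s=sense();T=np.eye(4);T[:3,:3]=R.from_rotvec(s["tool_rot"]).as_matrix();T[:3,3]=s["tcp_pos"];return T
def wrist():
    c=calibration("wrist");return np.array(c["camera_matrix"]),tool()@np.array(c["T_tool_cam"])
E
python3 - <<'E'
from h import *
im=cv2.imread("pics/top0.png")[170:290,330:490]
cv2.imwrite("pics/topc.png",cv2.resize(im,None,fx=5,fy=5,interpolation=cv2.INTER_CUBIC))
E
```

```text
(no output)
```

View pics/topc.png

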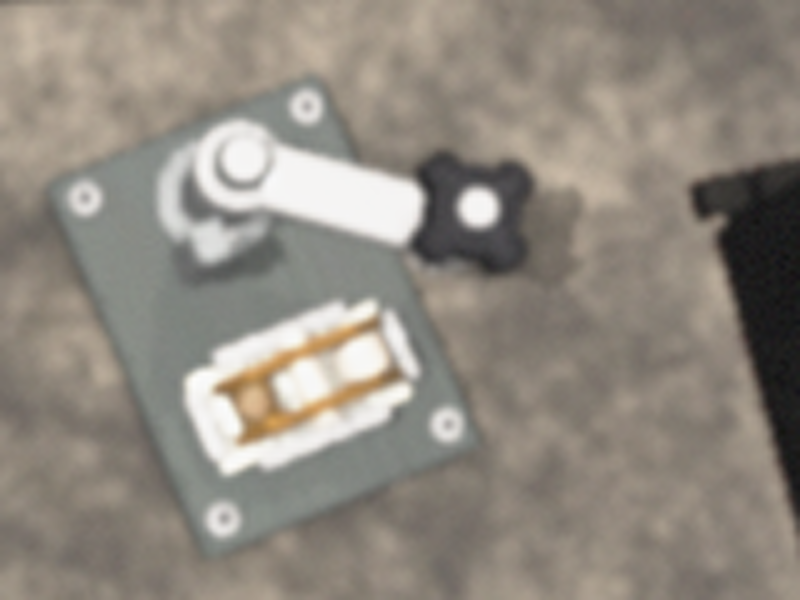

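The crop (5x, offset 330,170) shows the plate's corners at (52,188), (317,78), (480,442) and (210,553). The pivot nut is at (243,160), the knob's top cap at (479,208), and the rocker arm in the nest at about (305,383).

Run:
```python
from h import *
K,T=fixed("top")
px=lambda c:(330+(c[0]-2)/5,170+(c[1]-2)/5)
C=np.array([ray(K,T,px(c),.012) for c in[(52,188),(317,78),(480,442),(210,553)]])
print(np.round(C,4),[round(np.linalg.norm(C[i]-C[i-1]),4) for i in range(4)])
B=np.array([ray(K,T,px(c),.014) for c in[(85,199),(306,106),(448,425),(223,518)]])
ctr=(C.mean(0)+B.mean(0))/2
ax=(C[0]+C[1]-C[2]-C[3])+(B[0]+B[1]-B[2]-B[3]);th=np.arctan2(ax[1],ax[0])
print("ctr",C.mean(0),B.mean(0),"yaw",th)
d=np.array([np.cos(th),np.sin(th)])
P=ctr[:2]+.045*d;N=ctr[:2]-.030*d
print("pivot pred",P,"meas",ray(K,T,px((243,160)),.093))
k=ray(K,T,px((479,208)),.115);print("knob",k)
for z in(.115,.12): 
    k=ray(K,T,px((479,208)),z);v=k[:2]-P;print(z,"radius",np.linalg.norm(v),"arm angle",np.arctan2(v[1],v[0])-(th-np.pi))
print("nest",N,"meas rocker",ray(K,T,px((305,383)),.052))
for c in[(440,165),(517,172),(513,260),(428,252)]:
    v=ray(K,T,px(c),.11)-k;print("lobe",np.degrees(np.arctan2(v[1],v[0])),np.linalg.norm(v))
for c in[(700,205),(722,235),(690,190)]:print("batt",ray(K,T,px(c),.16))
for n in("top",):
  im=cv2.imread("pics/scene0.png")
```

```text
[[0.544  0.4168 0.012 ]
 [0.584  0.3183 0.012 ]
 [0.4489 0.2638 0.012 ]
 [0.4102 0.3628 0.012 ]] [np.float64(0.1443), np.float64(0.1063), np.float64(0.1456), np.float64(0.1063)]
ctr [0.4967861  0.34042802 0.012     ] [0.49755832 0.34041907 0.014     ] yaw 0.3834488283963636
pivot pred [0.53890431 0.35725899] meas [0.53820448 0.35837743 0.093     ]
knob [0.51729257 0.28518672 0.115     ]
0.115 radius 0.07524280300677061 arm angle 0.8960172674009692
0.12 radius 0.07434824003138005 arm angle 0.8804687970353253
nest [0.46935082 0.32919991] meas rocker [0.46716897 0.33322779 0.052     ]
lobe 31.35570476447713 0.021371383416746614
lobe -48.73184742376532 0.022793409989690993
lobe -140.68417570865438 0.022544391344032515
lobe 130.33141400117898 0.021971161112334634
batt [0.50980528 0.22771342 0.16      ]
batt [0.5003853  0.22142167 0.16      ]
batt [0.51452162 0.23055668 0.16      ]
```

The measurements agree with the given sizes: knob radius 75.2 mm against 75, and the predicted and measured pivots within 1.3 mm. The swing arm is open by about 0.9 rad. Next I go behind the arm, on its +x side.

Request:
play_rows([
  [[-38,-16,0],[0,0,0]],
  [[-38,-16,0],[0,0,0]],
  [[-38,-16,0],[0,0,0]],
  [[-38,-16,0],[0,0,0]],
  [[-38,-16,0],[0,0,0]],
  [[-38,-16,0],[0,0,0]],
  [[-38,-16,0],[0,0,0]],
  [[-38,-16,0],[0,0,0]],
  [[-38,-16,0],[0,0,0]],
  [[-38,-16,0],[0,0,0]],
])

```text
t: 0.93
tcp_pos: [0.4949, 0.3733, 0.2051]
tool_rot: [-0.41, -3.114, 0.001]
force: [0.2, 0.6, -0.9]
width: 0.0941
```

Request:
play_rows([
  [[0,0,0],[0,0,7]],
  [[0,0,0],[0,0,7]],
  [[0,0,0],[0,0,7]],
  [[0,0,0],[0,0,7]],
  [[0,0,0],[0,0,7]],
  [[0,0,0],[0,0,7]],
  [[0,0,0],[0,0,7]],
  [[0,0,0],[0,0,7]],
  [[0,0,0],[0,0,7]],
  [[0,0,0],[0,0,7]],
], jaw=-1)

```text
t: 1.77
tcp_pos: [0.4936, 0.3748, 0.2049]
tool_rot: [-2.129, -2.31, 0.002]
force: [0.5, -0.3, 0.6]
width: 0.0302
```

```bash
cat >> h.py <<'E'
def goto(xyz,yawy):
    """shift in present tool axes (mm), turn about tool z (deg), tilt"""
    T=tool();s=T[:3,:3].T@(np.array(xyz)-T[:3,3])*1000
    y=np.degrees(np.arctan2(T[1,1],T[0,1]))
    print("shift mm",np.round(s,1),"turn z",round((y-yawy+180)%360-180,1),"| now",np.round(T[:3,3],4),"yaw_y",round(y,1),"zaxis",np.round(T[:3,2],3),"q",np.round(np.degrees(sense()["q"]),1))
E
python3 - <<'E'
from h import *
goto((.565,.31,.2),-16.7)
s=sense();print(s["t"],s["width"],s["force"],s["torque"])
E
```

```text
shift mm [-70.4  65.9   4.8] turn z 21.4 | now [0.4936 0.3748 0.2049] yaw_y 4.7 zaxis [-0.001 -0.    -1.   ] q [26.7 10.1 93.9 -0.  76.1 22.1]
1.7667 0.030220108015490223 [ 0.4658248  -0.29191765  0.59716172] [-0.06958525  0.09957416  0.06243083]
```

Run:
```python
from h import *
K,T=wrist();np.savez("w1.npz",K=K,T=T)
im=read_camera("wrist");cv2.imwrite("pics/w1.png",im[:,:,::-1])
for n,p in dict(piv=(.538,.358,.093),knob=(.517,.285,.115),nest=(.468,.331,.052)).items():print(n,proj(K,T,p))
```

```text
piv [380.94231698 255.8148104 ]
knob [344.00203231 360.27853131]
nest [286.47490528 265.88217267]
```

View pics/w1.png

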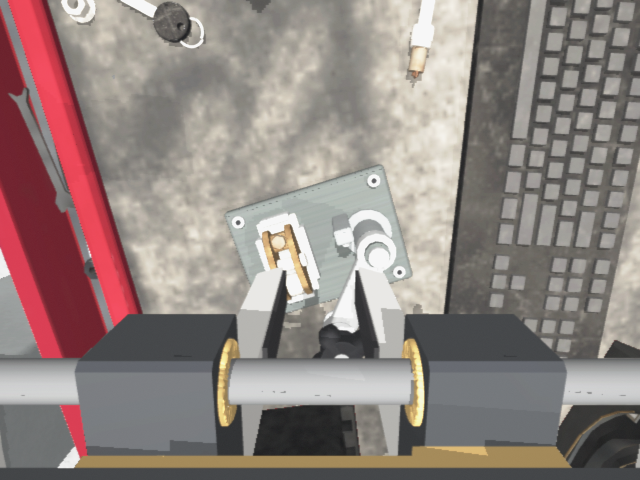

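The wrist picture confirms the poses: pivot nut at (379,257) and knob top at (343,356), against predictions of (381,256) and (344,360). I move behind the arm and go down part of the way.

Request:
play_rows([
  [[-23.6,20.6,0],[0,0,0]],
  [[-23.6,20.6,0],[0,0,0]],
  [[-23.6,20.6,0],[0,0,0]],
  [[0,0,0],[0,0,7.1]],
  [[0,0,0],[0,0,7.1]],
  [[0,0,0],[0,0,7.1]],
  [[0,0,25],[0,0,0]],
  [[0,0,25],[0,0,0]],
  [[0,0,25],[0,0,0]],
  [[0,0,10],[0,0,0]],
])

```text
t: 2.65
tcp_pos: [0.5591, 0.3089, 0.116]
tool_rot: [-2.51, -1.886, 0.01]
force: [-0.7, -0.4, -0.6]
width: 0.0008
```

Run:
```python
from h import *
goto((.561,.3094,.070),-16.7)
s=sense();print(s["t"],s["width"],s["force"],s["torque"])
cv2.imwrite("pics/s1.png",cv2.resize(read_camera("scene")[130:330,240:440,::-1],None,fx=3,fy=3))
```

```text
shift mm [ 1.2  1.9 46. ] turn z 0.5 | now [0.5591 0.3089 0.116 ] yaw_y -16.2 zaxis [-0.006 -0.002 -1.   ] q [18.8 17.9 94.3 -0.  68.1 34.9]
2.65 0.0008218415323446178 [-0.71872061 -0.41046856 -0.64016385] [-0.0808409   0.12658788  0.06222459]
```

View pics/s1.png

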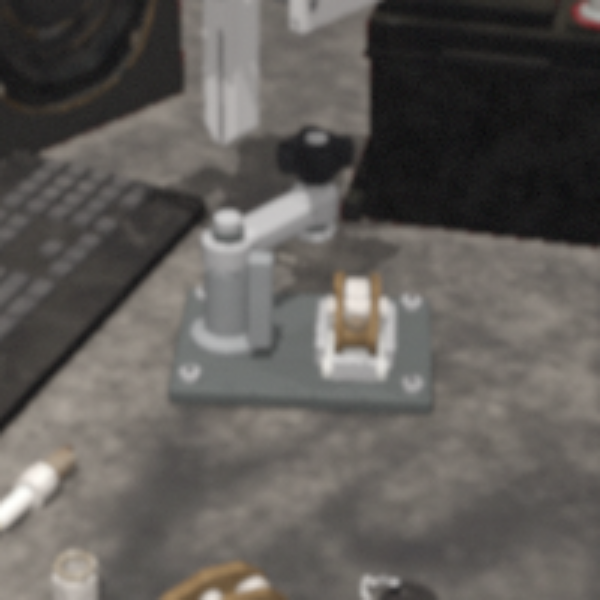

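The fingers are shut and clear behind the arm, with the arm, post and knob as expected. I go down and approach the arm's side.

Request:
play_rows([
  [[0.4,0,15.3],[0,0,0.5]],
  [[0.4,0,15.3],[0,0,0]],
  [[0.4,0,15.3],[0,0,0]],
  [[0,0,0],[0,0,0]],
  [[0,-2,0],[0,0,0]],
  [[0,-2,0],[0,0,0]],
  [[0,-2,0],[0,0,0]],
  [[0,-2,0],[0,0,0]],
  [[0,-2,0],[0,0,0]],
  [[0,0,0],[0,0,0]],
])

```text
t: 3.53
tcp_pos: [0.5522, 0.3141, 0.0751]
tool_rot: [2.522, 1.874, 0.001]
force: [-0.0, -1.1, 0.6]
width: 0.0004
```

Request:
play_rows([
  [[-1.2,-2.1,0],[0,0,3]],
  [[-1.2,-2.1,0],[0,0,3]],
  [[-1.2,-2.1,0],[0,0,3]],
  [[-1.2,-2.1,0],[0,0,3]],
  [[-1.2,-2.1,0],[0,0,3]],
  [[-1.2,-2.1,0],[0,0,3]],
  [[-1.2,-2.1,0],[0,0,3]],
  [[-1.2,-2.1,0],[0,0,3]],
  [[-1.2,-2.1,0],[0,0,3]],
  [[-1.2,-2.1,0],[0,0,3]],
])

```text
t: 4.37
tcp_pos: [0.5307, 0.3127, 0.076]
tool_rot: [2.918, 1.152, 0.006]
force: [2.4, -5.9, 2.6]
width: 0.0004
```

```bash
cat >> h.py <<'E'
def rep():
    T=tool();P=np.array([.538,.3578]);v=(T[:3,:3].T@np.append(P-T[:2,3],0))*-1000
    y=np.degrees(np.arctan2(T[1,1],T[0,1]));s=sense()
    print("t",round(s["t"],2),"pos",np.round(T[:3,3],4),"yaw_y",round(y,2),"v_from_pivot(tool)",np.round(v,1),"F",np.round(s["force"],1),"M",np.round(s["torque"],3),"w",round(s["width"],4),"q6",round(np.degrees(s["q"][5]),1))
E
python3 -c "
from h import *
rep()"
```

```text
t 4.37 pos [0.5307 0.3127 0.076 ] yaw_y -46.91 v_from_pivot(tool) [-36.1  27.9   0.1] F [ 2.4 -5.9  2.6] M [-1.219 -0.59   0.062] w 0.0004 q6 67.1
```

Contact is made (about 6 N) and the arm is swinging. I continue, a little lower.

Request:
play_rows([
  [[-1.4,-1.9,1],[0,0,3]],
  [[-1.4,-1.9,1],[0,0,3]],
  [[-1.4,-1.9,1],[0,0,3]],
  [[-1.4,-1.9,1],[0,0,3]],
  [[-1.4,-1.9,0],[0,0,3]],
  [[0,0,0],[0,0,0]],
  [[0,0,0],[0,0,0]],
  [[0,0,0],[0,0,0]],
  [[0,0,0],[0,0,0]],
  [[0,0,0],[0,0,0]],
])

```text
t: 5.2
tcp_pos: [0.5204, 0.316, 0.0748]
tool_rot: [3.042, 0.766, 0.008]
force: [-1.0, -9.8, 17.2]
width: 0.0004
```

```bash
python3 -c "
from h import *
rep()"
```

```text
t 5.2 pos [0.5204 0.316  0.0748] yaw_y -61.74 v_from_pivot(tool) [-35.2  28.5   0. ] F [-1.  -9.8 17.2] M [-1.803  0.461  0.002] w 0.0004 q6 82.6
```

The upward force of 17 N is unexpected, so I look before going on.

Run:
```python
from h import *
a=cv2.resize(read_camera("scene")[150:280,260:420,::-1],None,fx=3.7,fy=3.7,interpolation=cv2.INTER_CUBIC)
cv2.imwrite("pics/s2.png",a)
rep()
```

```text
t 5.25 pos [0.5205 0.316  0.0749] yaw_y -61.74 v_from_pivot(tool) [-35.2  28.5   0. ] F [ -1.  -10.1  16.1] M [-1.836  0.438  0.096] w 0.0004 q6 82.6
```

View pics/s2.png

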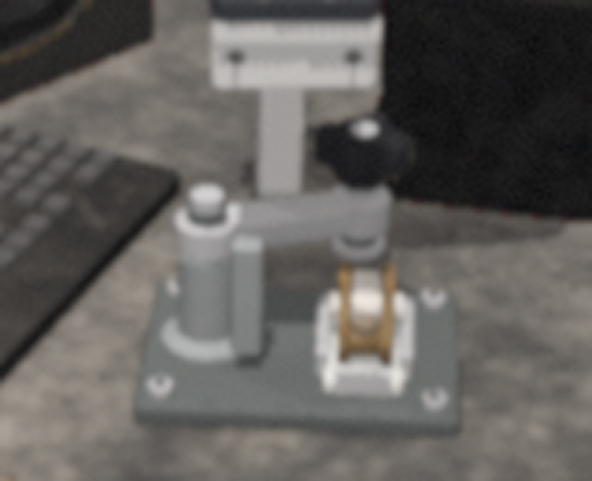

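The finger is properly behind the arm, so the vertical force is friction from my descent. I relieve it and keep swinging.

Request:
play_rows([
  [[0,0,-1],[0,0,0]],
  [[0,0,-1],[0,0,0]],
  [[0,0,-1],[0,0,0]],
  [[-1,-1.2,0],[0,0,2]],
  [[-1,-1.2,0],[0,0,2]],
  [[-1,-1.2,0],[0,0,2]],
  [[-1,-1.2,0],[0,0,2]],
  [[-1,-1.2,0],[0,0,2]],
  [[0,0,0],[0,0,0]],
  [[0,0,0],[0,0,0]],
])

```text
t: 6.08
tcp_pos: [0.5123, 0.3202, 0.0754]
tool_rot: [3.1, 0.498, 0.007]
force: [2.6, -4.2, 4.5]
width: 0.0003
```

```bash
python3 -c "
from h import *
rep()"
```

```text
t 6.08 pos [0.5123 0.3202 0.0754] yaw_y -71.75 v_from_pivot(tool) [-36.2  27.6  -0.1] F [ 2.6 -4.2  4.5] M [-0.898 -0.28   0.018] w 0.0003 q6 93.2
```

Request:
play_rows([
  [[0,-1,0],[0,0,0]],
  [[0,-1,0],[0,0,0]],
  [[0,-1,0],[0,0,0]],
  [[0,-1,0],[0,0,0]],
  [[0,0,0],[0,0,0]],
  [[0,0,0],[0,0,0]],
  [[0,0,0],[0,0,0]],
  [[0,0,0],[0,0,0]],
  [[0,0,0],[0,0,0]],
  [[0,0,0],[0,0,0]],
])

```text
t: 6.92
tcp_pos: [0.5099, 0.3233, 0.0752]
tool_rot: [3.099, 0.498, 0.001]
force: [-0.3, -8.0, 8.8]
width: 0.0006
```

```bash
python3 -c "
from h import *
rep()"
```

```text
t 6.92 pos [0.5099 0.3233 0.0752] yaw_y -71.73 v_from_pivot(tool) [-37.5  24.    0.1] F [-0.3 -8.   8.8] M [-1.384  0.41   0.038] w 0.0006 q6 93.5
```

Request:
play_rows([
  [[0,-1,0],[0,0,0]],
  [[0,-1,0],[0,0,0]],
  [[0,-1,0],[0,0,0]],
  [[0,-1,0],[0,0,0]],
  [[0,0,0],[0,0,0]],
  [[0,0,0],[0,0,0]],
  [[0,0,0],[0,0,0]],
  [[0,0,0],[0,0,0]],
  [[0,0,0],[0,0,0]],
  [[0,0,0],[0,0,0]],
])

```text
t: 7.75
tcp_pos: [0.5086, 0.3263, 0.075]
tool_rot: [3.097, 0.498, 0.0]
force: [-0.4, -8.0, 8.1]
width: 0.0004
```

Run:
```python
from h import *
rep()
cv2.imwrite("pics/t2.png",cv2.resize(read_camera("top")[170:290,330:490,::-1],None,fx=5,fy=5,interpolation=cv2.INTER_CUBIC))
```

```text
t 7.75 pos [0.5086 0.3263 0.075 ] yaw_y -71.72 v_from_pivot(tool) [-37.7  20.7   0.1] F [-0.4 -8.   8.1] M [-1.904  0.335  0.015] w 0.0004 q6 93.9
```

Request:
play_rows([
  [[0,-1,0],[0,0,0]],
  [[0,-1,0],[0,0,0]],
  [[0,-1,0],[0,0,0]],
  [[0,-1,0],[0,0,0]],
  [[0,0,0],[0,0,0]],
  [[0,0,0],[0,0,0]],
  [[0,0,0],[0,0,0]],
  [[0,0,0],[0,0,0]],
  [[0,0,0],[0,0,0]],
  [[0,0,0],[0,0,0]],
])

```text
t: 8.63
tcp_pos: [0.5085, 0.3266, 0.075]
tool_rot: [3.09, 0.498, 0.0]
force: [2.6, -22.0, 8.9]
width: 0.0003
```

Run:
```python
from h import *
rep()
cv2.imwrite("pics/t2.png",cv2.resize(read_camera("top")[170:290,330:490,::-1],None,fx=5,fy=5,interpolation=cv2.INTER_CUBIC))
```

```text
t 8.63 pos [0.5085 0.3266 0.075 ] yaw_y -71.68 v_from_pivot(tool) [-37.8  20.3   0.3] F [  2.6 -22.    8.9] M [-4.219 -0.201  0.074] w 0.0003 q6 94.3
```

View pics/t2.png

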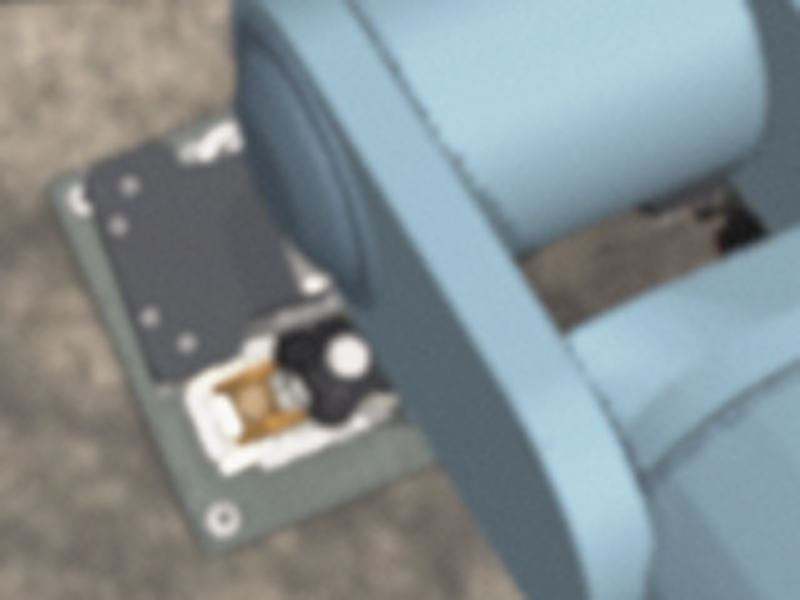

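Pushing 4 mm more moved nothing and the force rose to 22 N, so the arm is against its stop. In the top view the knob cap is at crop (348,357), over the nest. I back away and rise.

Request:
play_rows([
  [[0,4,0],[0,0,0]],
  [[0,6,0],[0,0,0]],
  [[0,8,0],[0,0,0]],
  [[0,0,0],[0,0,0]],
  [[0,0,-15],[0,0,0]],
  [[0,0,-25],[0,0,0]],
  [[0,0,-25],[0,0,0]],
  [[0,0,-25],[0,0,0]],
  [[0,0,-25],[0,0,0]],
  [[0,0,-10],[0,0,0]],
], jaw=0.4)

```text
t: 9.52
tcp_pos: [0.5133, 0.3163, 0.2023]
tool_rot: [-3.1, -0.498, -0.008]
force: [1.2, 0.5, 0.6]
width: 0.0634
```

Run:
```python
from h import *
rep()
K,T=fixed("top")
k=ray(K,T,(330+346/5,170+355/5),.115);print(k)
v=k[:2]-[.538,.3578];print(np.linalg.norm(v),np.degrees(np.arctan2(v[1],v[0])))
goto((k[0],k[1],.19),0)
K,T=wrist();print(proj(K,T,k))
cv2.imwrite("pics/w2.png",read_camera("wrist")[:,:,::-1])
```

```text
t 9.52 pos [0.5133 0.3163 0.2023] yaw_y -71.76 v_from_pivot(tool) [-36.4  31.7  -0.2] F [1.2 0.5 0.6] M [-0.038  0.112 -0.004] w 0.0634 q6 92.6
[0.46908974 0.32961765 0.115     ]
0.07445044606856077 -157.7568225529092
shift mm [-37.9 -26.5  12.1] turn z -71.8 | now [0.5133 0.3163 0.2023] yaw_y -71.8 zaxis [ 0.005  0.002 -1.   ] q [20.9  7.8 96.8  0.  75.1 92.6]
[279.71556154 291.74270489]
```

View pics/w2.png

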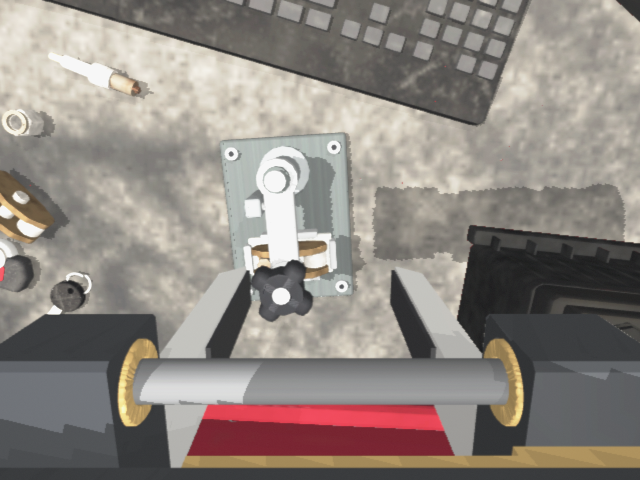

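The arm is at its stop, pointing at -157.8° (fixture axis -158°). The knob cap is at (281,296), with lobe tips at about (294,268), (307,306), (268,314) and (259,279).

Run:
```python
from h import *
K,T=wrist()
k=ray(K,T,(281,296),.115);print(k,ray(K,T,(275,180),.093))
k=ray(K,T,(282,292),.11)
im=cv2.imread("pics/w2.png")
g=im.max(2)[255:325,248:318]
m=(g<75).astype(np.uint8)
n,l,st,c=cv2.connectedComponentsWithStats(m);i=1+np.argmax(st[1:,4]);print(st[i],c[i]+[248,255])
ys,xs=np.nonzero(l==i)
p=np.array([ray(K,T,(x+248,y+255),.108)[:2] for x,y in zip(xs,ys)])
for ctr in (p.mean(0),k[:2]):
    d=p-ctr;r=np.hypot(*d.T);a=np.arctan2(d[:,1],d[:,0]);w=r>.016
    print(ctr,r.max(),"lobe deg mod90",np.degrees(np.angle(np.sum(np.exp(4j*a[w]))))/4)
for q in[(294,268),(307,306),(268,314),(259,279)]:
    v=ray(K,T,q,.107)[:2]-p.mean(0);print(np.degrees(np.arctan2(v[1],v[0]))%90,np.linalg.norm(v))
```

```text
[0.46678684 0.32801335 0.115     ] [0.53777666 0.35622812 0.093     ]
[  4   5  60  48 501] [286.53493014 275.28942116]
[0.47959383 0.32858739] 0.027919729181544353 lobe deg mod90 -20.123806205390196
[0.46775968 0.32806692] 0.024141456834563778 lobe deg mod90 -13.404493146743278
62.601738221814486 0.007145856975854296
49.334096606933855 0.026883834576653092
82.99861473583576 0.032189450257135814
27.158471839201923 0.019476079879622077
```

Request:
play_rows([
  [[-19.5,-13,0],[0,0,0]],
  [[-19.5,-13,0],[0,0,0]],
  [[0,0,0],[0,0,-7.1]],
  [[0,0,0],[0,0,-7.1]],
  [[0,0,0],[0,0,-7.1]],
  [[0,0,0],[0,0,-7.1]],
  [[0,0,0],[0,0,-7.1]],
  [[0,0,0],[0,0,-7.1]],
  [[0,0,0],[0,0,-7.1]],
  [[0,0,0],[0,0,-7.1]],
])

```text
t: 10.4
tcp_pos: [0.4659, 0.3275, 0.1964]
tool_rot: [-2.485, -1.92, 0.005]
force: [0.2, 0.1, 0.4]
width: 0.0659
```

Request:
play_rows([
  [[0,0,0],[0,0,-7.1]],
  [[0,0,0],[0,0,-7.1]],
  [[0,0,0],[0,0,-7.1]],
  [[0,0,0],[0,0,-7.1]],
  [[0,0,0],[0,0,-7.1]],
  [[0,0,0],[0,0,-7.1]],
  [[0,0,0],[0,0,-7.1]],
  [[0,0,0],[0,0,-7.1]],
  [[0,0,0],[0,0,-7.1]],
  [[0,0,0],[0,0,-7.1]],
])

```text
t: 11.23
tcp_pos: [0.4658, 0.3275, 0.1964]
tool_rot: [-0.908, -3.005, 0.003]
force: [-0.2, 0.0, -0.6]
width: 0.0657
```

Request:
play_rows([
  [[0,0,0],[0,0,-7.1]],
  [[0,0,0],[0,0,-7.1]],
  [[0,0,0],[0,0,-7.1]],
  [[0,0,0],[0,0,-7.1]],
  [[0,0,0],[0,0,-7.1]],
  [[0,0,0],[0,0,-7.1]],
  [[0,0,0],[0,0,-7.1]],
  [[0,0,0],[0,0,-7.1]],
  [[0,0,0],[0,0,-7.1]],
  [[0,0,0],[0,0,-7.1]],
])

```text
t: 12.07
tcp_pos: [0.4659, 0.3275, 0.1964]
tool_rot: [1.005, -2.973, -0.0]
force: [-0.2, 0.8, 0.2]
width: 0.0655
```

Request:
play_rows([
  [[0,0,0],[0,0,-6.8]],
  [[0,0,0],[0,0,-6.8]],
  [[0,0,0],[0,0,-6.8]],
  [[0,0,0],[0,0,-6.8]],
  [[0,0,0],[0,0,-6.8]],
  [[0,0,0],[0,0,-6.8]],
  [[0,0,0],[0,0,0]],
  [[0,0,0],[0,0,0]],
  [[0,0,0],[0,0,0]],
  [[0,0,0],[0,0,0]],
])

```text
t: 12.9
tcp_pos: [0.4666, 0.3276, 0.198]
tool_rot: [1.97, -2.446, -0.0]
force: [0.1, -0.6, -1.0]
width: 0.0661
```

Run:
```python
from h import *
rep();goto((.468,.3288,.088),168)
K,T=wrist();print(proj(K,T,(.468,.3288,.115)))
cv2.imwrite("pics/w3.png",cv2.resize(read_camera("wrist")[190:360,220:420,::-1],None,fx=3.5,fy=3.5,interpolation=cv2.INTER_CUBIC))
```

```text
t 12.9 pos [0.4666 0.3276 0.198 ] yaw_y 167.71 v_from_pivot(tool) [44.7 63.3  0.1] F [ 0.1 -0.6 -1. ] M [ 0.035  0.084 -0.012] w 0.0661 q6 -144.0
shift mm [ -1.5  -1.2 110. ] turn z -0.3 | now [0.4666 0.3276 0.198 ] yaw_y 167.7 zaxis [-0.001 -0.    -1.   ] q [  23.7    3.8  101.5    0.    74.7 -144. ]
[317.45362161 244.38699008]
```

View pics/w3.png

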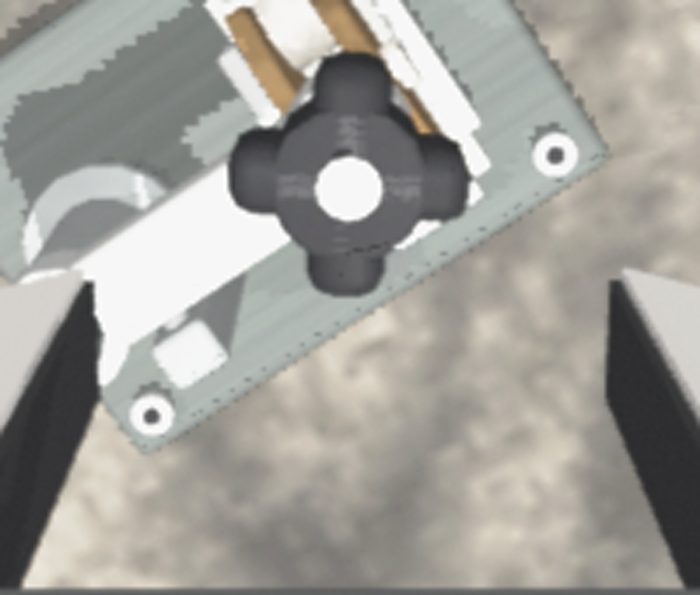

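The knob's lobes line up with the jaw direction to within a degree or two. The cap at full-image (319.4,243.7) is within 1 mm of the tool axis. I descend round the knob.

Request:
play_rows([
  [[-1,0,15],[0,0,0]],
  [[0,0,15],[0,0,0]],
  [[0,0,15],[0,0,0]],
  [[0,0,15],[0,0,0]],
  [[0,0,15],[0,0,0]],
  [[0,0,15],[0,0,0]],
  [[0,0,10],[0,0,0]],
  [[0,0,5],[0,0,0]],
  [[0,0,4],[0,0,0]],
  [[0,0,0],[0,0,0]],
])

```text
t: 13.78
tcp_pos: [0.4669, 0.3286, 0.0892]
tool_rot: [1.972, -2.445, -0.0]
force: [-0.8, 0.3, -0.2]
width: 0.0659
```

```bash
python3 -c "
from h import *
rep()"
```

```text
t 13.78 pos [0.4669 0.3286 0.0892] yaw_y 167.78 v_from_pivot(tool) [43.6 63.3  0. ] F [-0.8  0.3 -0.2] M [0.129 0.056 0.028] w 0.0659 q6 -144.0
```

Request:
play_rows([
  [[0,0,1],[0,0,0]],
  [[0,0,0],[0,0,0]],
  [[0,0,0],[0,0,0]],
  [[0,0,0],[0,0,0]],
  [[0,0,0],[0,0,0]],
  [[0,0,0],[0,0,0]],
  [[0,0,0],[0,0,0]],
  [[0,0,0],[0,0,0]],
  [[0,0,0],[0,0,0]],
  [[0,0,0],[0,0,0]],
], jaw=-1, force=60)

```text
t: 14.62
tcp_pos: [0.4675, 0.3288, 0.089]
tool_rot: [-1.972, 2.444, -0.0]
force: [0.5, -0.4, 3.5]
width: 0.0462
```

```bash
python3 -c "
from h import *
rep()"
```

```text
t 14.62 pos [0.4675 0.3288 0.089 ] yaw_y 167.8 v_from_pivot(tool) [43.2 62.8 -0.1] F [ 0.5 -0.4  3.5] M [ 0.132  0.062 -0.027] w 0.0462 q6 -144.0
```

The grip measures 46.2 mm, which matches the knob, and the side forces are near zero. First I turn 28°, less than the earliest possible bite at 34°.

Request:
play_rows([
  [[0,0,0.03],[0,0,2.8]],
  [[0,0,0.03],[0,0,2.8]],
  [[0,0,0.03],[0,0,2.8]],
  [[0,0,0.03],[0,0,2.8]],
  [[0,0,0.03],[0,0,2.8]],
  [[0,0,0.03],[0,0,2.8]],
  [[0,0,0.03],[0,0,2.8]],
  [[0,0,0.03],[0,0,2.8]],
  [[0,0,0.03],[0,0,2.8]],
  [[0,0,0.03],[0,0,2.8]],
])

```text
t: 15.45
tcp_pos: [0.4672, 0.329, 0.0887]
tool_rot: [-1.319, 2.85, 0.001]
force: [-1.2, 1.5, 4.0]
width: 0.0457
```

```bash
python3 -c "
from h import *
rep()"
```

```text
t 15.45 pos [0.4672 0.329  0.0887] yaw_y 139.68 v_from_pivot(tool) [67.8 35.3 -0. ] F [-1.2  1.5  4. ] M [0.274 0.184 0.07 ] w 0.0457 q6 -115.9
```

Request:
play_rows([
  [[0,0,0.01],[0,0,0.8]],
  [[0,0,0.01],[0,0,0.8]],
  [[0,0,0.01],[0,0,0.8]],
  [[0,0,0.01],[0,0,0.8]],
  [[0,0,0.01],[0,0,0.8]],
  [[0,0,0.01],[0,0,0.8]],
  [[0,0,0.01],[0,0,0.8]],
  [[0,0,0.01],[0,0,0.8]],
  [[0,0,0.01],[0,0,0.8]],
  [[0,0,0.01],[0,0,0.8]],
])

```text
t: 16.28
tcp_pos: [0.4672, 0.329, 0.0886]
tool_rot: [-1.12, 2.935, 0.001]
force: [-0.7, 0.8, 4.7]
width: 0.0457
```

```bash
python3 -c "
from h import *
rep()"
```

```text
t 16.28 pos [0.4672 0.329  0.0886] yaw_y 131.77 v_from_pivot(tool) [72.  25.7 -0. ] F [-0.7  0.8  4.7] M [0.367 0.273 0.004] w 0.0457 q6 -108.0
```

Request:
play_rows([
  [[0,0,0.01],[0,0,0.8]],
  [[0,0,0.01],[0,0,0.8]],
  [[0,0,0.01],[0,0,0.8]],
  [[0,0,0.01],[0,0,0.8]],
  [[0,0,0.01],[0,0,0.8]],
  [[0,0,0.01],[0,0,0.8]],
  [[0,0,0.01],[0,0,0.8]],
  [[0,0,0.01],[0,0,0.8]],
  [[0,0,0.01],[0,0,0.8]],
  [[0,0,0.01],[0,0,0.8]],
])

```text
t: 17.12
tcp_pos: [0.4672, 0.3291, 0.0885]
tool_rot: [-0.912, 3.006, 0.001]
force: [-1.9, 1.2, 6.0]
width: 0.0454
```

```bash
python3 -c "
from h import *
rep();print(sense()['joint_torque'][5])"
```

```text
t 17.12 pos [0.4672 0.3291 0.0885] yaw_y 123.77 v_from_pivot(tool) [74.9 15.5 -0. ] F [-1.9  1.2  6. ] M [0.43  0.332 0.079] w 0.0454 q6 -100.0
-0.08826744044199586
```

Request:
play_rows([
  [[0,0,0],[0,0,0.8]],
  [[0,0,0],[0,0,0.8]],
  [[0,0,0],[0,0,0.8]],
  [[0,0,0],[0,0,0.8]],
  [[0,0,0],[0,0,0.8]],
  [[0,0,0],[0,0,0.8]],
  [[0,0,0],[0,0,0.8]],
  [[0,0,0],[0,0,0.8]],
  [[0,0,0],[0,0,0.8]],
  [[0,0,0],[0,0,0.8]],
])

```text
t: 17.95
tcp_pos: [0.4671, 0.3291, 0.0885]
tool_rot: [-0.7, 3.062, 0.002]
force: [-1.4, 2.1, 5.3]
width: 0.0457
```

```bash
python3 -c "
from h import *
rep();print(sense()['joint_torque'][5])"
```

```text
t 17.95 pos [0.4671 0.3291 0.0885] yaw_y 115.76 v_from_pivot(tool) [76.3  5.  -0. ] F [-1.4  2.1  5.3] M [0.407 0.366 0.08 ] w 0.0457 q6 -92.0
-0.08740603923797607
```

Request:
play_rows([
  [[0,0,0],[0,0,0.8]],
  [[0,0,0],[0,0,0.8]],
  [[0,0,0],[0,0,0.8]],
  [[0,0,0],[0,0,0.8]],
  [[0,0,0],[0,0,0.8]],
  [[0,0,0],[0,0,0.8]],
  [[0,0,0],[0,0,0.8]],
  [[0,0,0],[0,0,0.8]],
  [[0,0,0],[0,0,0.8]],
  [[0,0,0],[0,0,0.8]],
])

```text
t: 18.78
tcp_pos: [0.4671, 0.3292, 0.0885]
tool_rot: [-0.485, 3.104, 0.002]
force: [-1.2, 1.4, 5.8]
width: 0.0452
```

```bash
python3 -c "
from h import *
rep();print(sense()['joint_torque'][5])"
```

```text
t 18.78 pos [0.4671 0.3292 0.0885] yaw_y 107.76 v_from_pivot(tool) [76.2 -5.6 -0. ] F [-1.2  1.4  5.8] M [0.49  0.33  0.085] w 0.0452 q6 -84.0
-0.08657670579850674
```

Request:
play_rows([
  [[0,0,0],[0,0,0.8]],
  [[0,0,0],[0,0,0.8]],
  [[0,0,0],[0,0,0.8]],
  [[0,0,0],[0,0,0.8]],
  [[0,0,0],[0,0,0.8]],
  [[0,0,0],[0,0,0.8]],
  [[0,0,0],[0,0,0.8]],
  [[0,0,0],[0,0,0.8]],
  [[0,0,0],[0,0,0.8]],
  [[0,0,0],[0,0,0.8]],
])

```text
t: 19.62
tcp_pos: [0.4671, 0.3293, 0.0885]
tool_rot: [-0.267, 3.13, 0.002]
force: [-1.2, 1.7, 5.6]
width: 0.0457
```

```bash
python3 -c "
from h import *
rep();print(sense()['joint_torque'][5])"
```

```text
t 19.62 pos [0.4671 0.3293 0.0885] yaw_y 99.76 v_from_pivot(tool) [ 74.7 -16.1  -0.1] F [-1.2  1.7  5.6] M [0.591 0.33  0.048] w 0.0457 q6 -76.0
-0.08575418265536427
```

Request:
play_rows([
  [[0,0,0],[0,0,0.8]],
  [[0,0,0],[0,0,0.8]],
  [[0,0,0],[0,0,0.8]],
  [[0,0,0],[0,0,0.8]],
  [[0,0,0],[0,0,0.8]],
  [[0,0,0],[0,0,0.8]],
  [[0,0,0],[0,0,0.8]],
  [[0,0,0],[0,0,0.8]],
  [[0,0,0],[0,0,0.8]],
  [[0,0,0],[0,0,0.8]],
])

```text
t: 20.45
tcp_pos: [0.4671, 0.3293, 0.0884]
tool_rot: [-0.05, 3.141, 0.002]
force: [-2.4, 2.9, 4.5]
width: 0.0455
```

```bash
python3 -c "
from h import *
rep();print(sense()['joint_torque'][5])"
```

```text
t 20.45 pos [0.4671 0.3293 0.0884] yaw_y 91.81 v_from_pivot(tool) [ 71.8 -26.2  -0.1] F [-2.4  2.9  4.5] M [0.614 0.331 0.372] w 0.0455 q6 -68.1
0.23489965125918388
```

The torque is rising: Mz 0.37, joint 6 up by 0.32 N m. I take a small step to separate wind-up from sliding.

Request:
play_rows([
  [[0,0,0],[0,0,0.5]],
  [[0,0,0],[0,0,0.5]],
  [[0,0,0],[0,0,0]],
  [[0,0,0],[0,0,0]],
  [[0,0,0],[0,0,0]],
  [[0,0,0],[0,0,0]],
  [[0,0,0],[0,0,0]],
  [[0,0,0],[0,0,0]],
  [[0,0,0],[0,0,0]],
  [[0,0,0],[0,0,0]],
])

```text
t: 21.28
tcp_pos: [0.4671, 0.3293, 0.0885]
tool_rot: [-0.025, 3.141, 0.002]
force: [-0.6, 3.0, 5.5]
width: 0.0457
```

```bash
python3 -c "
from h import *
rep();print(sense()['joint_torque'][5])"
```

```text
t 21.28 pos [0.4671 0.3293 0.0885] yaw_y 90.9 v_from_pivot(tool) [ 71.3 -27.4  -0.1] F [-0.6  3.   5.5] M [0.595 0.317 0.487] w 0.0457 q6 -67.1
0.5157715827226639
```

The bite came at about yaw 93° (roughly 75° from the start), now at 0.5 N m with about 2° of wind-up. I add the eighth of a turn, aiming for a gripper yaw of about 46°, in two stages.

Request:
play_rows([
  [[0,0,0.02],[0,0,2]],
  [[0,0,0.02],[0,0,2]],
  [[0,0,0.02],[0,0,2]],
  [[0,0,0.02],[0,0,2]],
  [[0,0,0.02],[0,0,2]],
  [[0,0,0.02],[0,0,2]],
  [[0,0,0.02],[0,0,2]],
  [[0,0,0.02],[0,0,2]],
  [[0,0,0.02],[0,0,2]],
  [[0,0,0.02],[0,0,2]],
])

```text
t: 22.12
tcp_pos: [0.4672, 0.3295, 0.0884]
tool_rot: [0.523, 3.097, 0.002]
force: [-1.6, 2.9, 4.3]
width: 0.0453
```

```bash
python3 -c "
from h import *
rep();print(sense()['joint_torque'][5])"
```

```text
t 22.12 pos [0.4672 0.3295 0.0884] yaw_y 70.82 v_from_pivot(tool) [ 57.6 -50.   -0.1] F [-1.6  2.9  4.3] M [0.735 0.278 0.625] w 0.0453 q6 -47.0
0.30067702755331993
```

Request:
play_rows([
  [[0,0,0.02],[0,0,2.7]],
  [[0,0,0.02],[0,0,2.7]],
  [[0,0,0.02],[0,0,2.7]],
  [[0,0,0.02],[0,0,2.7]],
  [[0,0,0.02],[0,0,2.7]],
  [[0,0,0.02],[0,0,2.7]],
  [[0,0,0.02],[0,0,2.7]],
  [[0,0,0.02],[0,0,2.7]],
  [[0,0,0.02],[0,0,2.7]],
  [[0,0,0],[0,0,0]],
])

```text
t: 22.95
tcp_pos: [0.4673, 0.3296, 0.0883]
tool_rot: [1.163, 2.918, 0.003]
force: [-0.6, 3.9, 5.2]
width: 0.0456
```

```bash
python3 -c "
from h import *
rep();print(sense()['joint_torque'][5])
K,T=wrist();print(proj(K,T,(.468,.3288,.115)))
cv2.imwrite('pics/w4.png',cv2.resize(read_camera('wrist')[190:360,220:420,::-1],None,fx=3.5,fy=3.5,interpolation=cv2.INTER_CUBIC))"
```

```text
t 22.95 pos [0.4673 0.3296 0.0883] yaw_y 46.52 v_from_pivot(tool) [ 31.9 -69.1  -0.1] F [-0.6  3.9  5.2] M [0.708 0.204 0.537] w 0.0456 q6 -22.7
0.8464954420924187
[323.35870509 313.10502614]
```

Yaw is 46.5° and torque 0.54 N m, steady. I open, rise straight up, and check with the wrist camera that the knob did not slip in the grip.

Request:
play_rows([
  [[0,0,0],[0,0,0]],
  [[0,0,0],[0,0,0]],
  [[0,0,0],[0,0,0]],
  [[0,0,0],[0,0,0]],
  [[0,0,-4],[0,0,0]],
  [[0,0,-20],[0,0,0]],
  [[0,0,-25],[0,0,0]],
  [[0,0,-30],[0,0,0]],
  [[0,0,-31],[0,0,0]],
  [[0,0,0],[0,0,0]],
], jaw=0.4)

```text
t: 23.83
tcp_pos: [0.4705, 0.3301, 0.2051]
tool_rot: [1.161, 2.91, 0.013]
force: [0.6, 0.4, 0.7]
width: 0.0659
```

```bash
python3 -c "
from h import *
rep()
K,T=wrist();print(proj(K,T,(.468,.3288,.115)))
cv2.imwrite('pics/w5.png',cv2.resize(read_camera('wrist')[190:360,220:420,::-1],None,fx=3.5,fy=3.5,interpolation=cv2.INTER_CUBIC))"
```

```text
t 23.83 pos [0.4705 0.3301 0.2051] yaw_y 46.5 v_from_pivot(tool) [ 29.9 -66.5  -0.9] F [0.6 0.4 0.7] M [-0.05  -0.018  0.022] w 0.0659 q6 -22.7
[316.76895347 235.23160469]
```

View pics/w5.png

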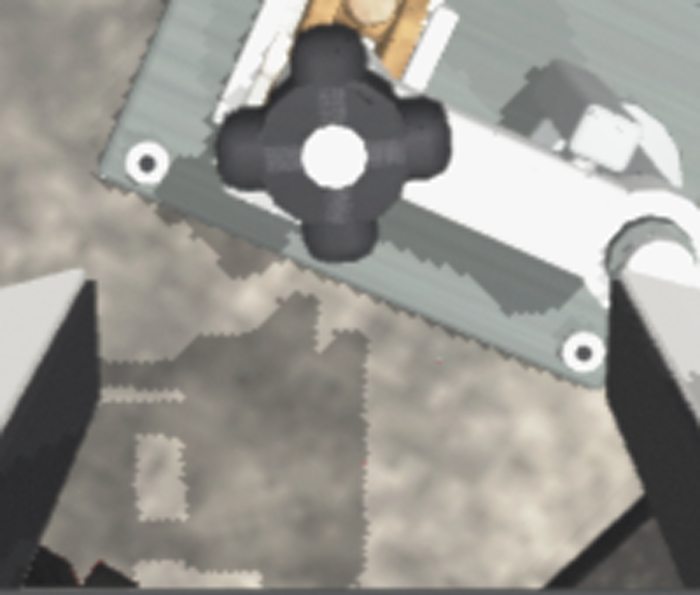

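The knob's lobes sit about 2–3° behind the jaw direction, which is the expected wind-up, so there was no slip. That puts the knob about 44° past the bite. The cap at full-image (315.4,234.6) is within 1.5 px of its predicted place, so the arm is still at its stop. The gripper is clear, and I hand in.

```bash
python3 -c "
from plant import *
print(close_job())"
```

```text
the job is handed in; nothing more can be done
None
```

The rocker arm is clamped: the swing arm is against its stop and the knob is about 44° past the bite, against the 45° asked. I handed the job in at about t = 24 s of the 72 s allowed.

- **Swing arm:** I pushed it shut with closed fingers. A further 4 mm of push moved nothing and the force rose to 22 N. The arm then pointed at -157.8°, against -158° for the fixture's axis.
- **Bite:** I gripped the knob across two lobes and turned it clockwise. The torque rose from under 0.1 to about 0.5 N m after roughly 75°.
- **Final turn:** The gripper turned about 46.5° past the bite. After letting go, the wrist picture showed the lobes 2–3° behind the jaws, which is wind-up rather than slip. The 44° is an estimate from pictures and torque, good to perhaps 2°.
- **After release:** The knob's cap is within 1.5 px of its predicted place and the rocker arm is in the nest. The gripper is about 90 mm above the knob, touching nothing.
- **One oddity:** While swinging the arm I lowered the fingers slightly and felt an upward force of 17 N. I took it for friction on the arm's side, raised the tool, and the force dropped.

I did not compare the other bench items in a final picture, but no move went near them.

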